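Book in a tray of samples at the laboratory reception

ROBOT

A 6-joint arm with a two-finger parallel gripper is mounted at the origin on the work surface. World frame = base frame: x ahead of the robot, y to its left, z up, the work surface at z = 0. Lengths are in m, angles in rad, forces in N, time in s.
With the tool pointing down it reaches from about 0.325 to 0.85 m from the base axis. Payload 15.5 kg.
Tool frame: the origin (TCP) lies on the centre line of the jaws, within the pads' length; the fingertips stand ahead of it and the grasp point (between the pads) lies 2 mm behind it (bot.tip_reach is the z of the fingertips in the tool frame, in m); z points along the fingers, y is the line along which they close (so a half turn about z gives the same grasp; the last joint's range is limited). The gripper opens to 91 mm and grips with 3 to 60 N. Pads are 32 mm wide; open, the fingers measure 118 mm over their backs; the gripper's body (76 mm by 178 mm) begins 60 mm behind the grasp point.
Start: joints at [1.079, 0.494, 1.345, -0, 1.302, -0.096], TCP at [0.242, 0.576, 0.231] pointing down, gripper open.
Joint ranges: [-2.91, 2.91], [-0.82, 2.16], [0.22, 2.67], [-1.22, 4.37], [0.12, 2.79], [-3.08, 3.08]. Speed limits (rad/s): [1.89, 1.89, 2.57, 3.01, 3.01, 3.01].

INTERFACE

Orientations are given as a rotation vector (axis times angle).
In Python, from bench import bot gives the robot as it stands. The module is installed in compiled form; this text tells all that it offers.
- The arm moves only by the tool carry_out, never from a script. Its argument "plan" is a list of rows, each a list of 7 numbers: the shift along the world's x, y, z in mm, then the turn, a rotation vector about the world's x, y, z in degrees, then the closure in counts, from 0 (fully open) to 255 (shut). In form: [[dx, dy, dz, ax, ay, az, hand], ...]. A call has 1 to 10 rows; each row shifts and turns the commanded pose from where the row before left it; what a row does not reach is not made up. A row lasts 1/10 s, in which the tool goes at most 50 mm and 8.59 degrees, less where a joint would pass 70% of its speed; a pose out of reach is approached as far as the arm can. A call is refused whole if a number of a shift passes 50 or a number of a turn 8.59, either way. A call with a gripper value outside its range is refused whole. The fingers move at their own pace and stop on an object; "newtons" is the grip in N (left out, the last holds). Time passes only in rows, so rows that do not move let the fingers close. It gives the time, the measured TCP pose, the force, the opening and the grip force at its end, in the units of the state.
- bot.get_obs(): the state, without advancing time (a new reading comes with each control period).
- bot.snapshot(name): name is "scene" or "top"; returns the picture (384x512x3 uint8, red, green, blue); there is no depth.
- bot.camera_info(name): a dict with "fx", "fy", "cx", "cy" (pixels), "position" and "orientation" of the camera in the world. Camera axes: x right, y up, looking along -z (the intrinsics and any distortion apply to the point x, -y, -z); pixel columns grow to the right and rows downward; lengths in m; the calibration is good to about 2 mm. A picture is of the moment at which its call begins. camera_info takes no time and is no camera call.
- bot.close_job(): hands the job in; it is judged then, once.
The state is a dict: "clock": time; "q": joint angles; "qvel": joint speeds; "joint_torque": joint torques, N m; "ee_pos": TCP position; "tool_rot": TCP orientation; "wrist_force": force on the tool from outside, world axes, zero at the start; "wrist_torque": the same for the moment, N m; "opening": opening from 0.0 (shut) to 1.0 (fully open); "gripper_force": force on a finger pad.
Only numpy, scipy, OpenCV 4.12 (cv2) and the standard library are available. Lean on these libraries where they do the work, as an engineer would, in place of code of your own. Each camera call takes 0.05 s, during which the arm holds its last target. There are 200 camera calls.

TASK

Slide the blue sample tray by its fin along the reader's deck, level and without lifting it off, until it drops flat into the nest; then take the hand scanner from its cradle and hold it still for two seconds, looking squarely at the middle of the tray's sloped barcode label from about 6 cm. Lay the scanner back in its cradle the way it was, leave the tray in the nest, and do not shift anything else.

Things in the scene. Friction and masses are not known exactly. Their poses are not given: they have to be found in the camera images.
- tray_handle (a point): Grip point of the sample tray: blue foot 96 (x) x 100 (y) x 8 mm, capped tubes up to 32 mm above its underside, and a central white upright fin 12 (x) x 56 (y) mm with its top 72 mm above the underside. The point is mid-fin, 60 mm above the underside; pinch across the 12 mm. Tray axes: z up, -x to the front edge with the label. Stands on the reader's deck beside the nest; 0.2 to 0.45 kg.
- label (a point): Centre of the barcode label (white, 66 x 24 mm, black bars) on the sloped strip at the tray's front edge; fixed to the tray, 41 mm in front of and 40 mm below tray_handle. The face leans back 35 deg from upright: +x is its outward normal (forward and 35 deg above level), y level along the label, z up the slope.
- nest (a point): Centre of the floor of the reader's nest: a pocket 102 (x) x 106 (y) mm, 6 mm deep, outlined in blue, 3 mm wider than the tray on each side. Axes are the reader's. With the tray seated, tray_handle is 60 mm straight above this point (66 mm while it is still on the deck), axes agreeing.
- reader: Rack reader, fixed: white housing 230 (x, -105 to +125) x 300 (y) mm with a level, polished, low-friction deck 50 mm above the table; a grey ridge 66 mm high along its rear edge (x over +100). The nest is at (-30, -70); the tray starts on the +y half of the deck. Origin: on the table; the front is -x.
- scanner_grip (a point): Grip point of the hand scanner, mid-handle, at the centre of mass, 14 mm above the flat underside. Grey handle 34 wide (y) x 28 high (z), x from -85 to +22; black head 66 wide x 36 high, x +30 to +75; a 44 wide neck between. Grip across the 34 mm. +x is where the scanner looks, z up as it lies in the cradle. 0.12 to 0.24 kg.
- window (a point): Centre of the scanner's red window, 75.6 mm ahead of (+x) and 4 mm above (+z) scanner_grip, same axes; it looks out along +x.
- scanner: The scanner as a whole; origin on its underside, 14 mm below scanner_grip, same axes.
- rest (a point): Where scanner_grip lies when the scanner is home in its cradle; axes as the cradle's, scanner and cradle axes agree then. 48 mm above the table.
- cradle: Black charging cradle, fixed, 200 x 92 mm; holds the scanner level, underside 34 mm above the table. Rear saddle (x -92 to -52) and front one (x +32 to +80) with cheeks 12 mm high, 3.5 mm clear of handle and head; low end stops 5 mm behind and 6 mm ahead of the scanner. Between the saddles the handle's sides are open down to the 12 mm base. Origin: on the table under rest.
- pen_cup: Bystander: open brown card cup, 72 dia x 95 high, pens rising to 148; stands in front of (robot side of) the cradle. Origin: centre of its underside.
- stamp: Bystander: self-inking desk stamp, 40 x 64 foot, 98 high with a red knob; beside the pen cup. Origin: centre of its underside.
- stapler: Bystander: black stapler lying along its x axis, 150 x 36 x 47 high, on the table in front of the reader. Origin: centre of its underside.
- pot: Bystander: specimen pot with yellow lid, 32 dia x 56 high, standing on the rear part of the reader's deck. Origin: centre of its underside.
- punch: Bystander: hole punch, 115 x 60 x 60 high, out at the right. Origin: centre of its underside.
- tube_rack: Bystander: blue rack of red-capped tubes, 70 x 200 x 90 high, at the left. Origin: centre of its underside.

How it is judged:
By the outcome, as a careful person would: the job done as asked, in the order asked, and still so for the second after the job is handed in, with the robot touching nothing.
It also fails if it takes over 72 s, if anything falls off the work surface, if the arm or the gripper's body presses on something with over 40 N, if the wrist force passes 120 N, or if a joint passes its speed limit or range.

## Working session

There is one attempt and no reset: what is moved stays moved. The work goes in short steps, Python scripts to look and compute and a tool call to move; the robot and the scene stay as the last step left them, time stands still between calls to the robot, and variables do not carry over. Pictures are saved under pics/ and viewed, at most 10 in all, crops included, and the job is handed in when it is done.

Besides the shell and the picture viewer there is one more tool, called after "Emit:" as name(argument=value, ...) on one line, values as JSON. carry_out: Moves the arm, as the interface text tells. Its arguments: {"type":"object","properties":{"plan":{"type":"array","items":{"type":"array","items":{"type":"number"}}},"newtons":{"type":"number"}},"required":["plan"]}

```bash
mkdir -p pics
python3 - <<'E'
from bench import bot
import cv2,numpy as np
for n in("scene","top"):
    im=bot.snapshot(n); cv2.imwrite(f"pics/{n}0.png",im[:,:,::-1]); print(bot.camera_info(n))
o=bot.get_obs(); print(o, bot.tip_reach)
E
```

```text
{'fx': 368.6401646355141, 'fy': 368.6401646355141, 'cx': 260.0930030535876, 'cy': 193.12664122413452, 'position': array([ 1.1867992 , -0.27191909,  1.00622543]), 'orientation': array([0.55788678, 0.35454114, 1.12962541])}
{'fx': 383.73795147097064, 'fy': 383.73795147097064, 'cx': 259.7399233558972, 'cy': 188.0999615000936, 'position': array([ 0.37240159, -0.00422967,  1.40576176]), 'orientation': array([ 0.13073059, -0.11500284, -1.58284221])}
{'clock': 0.1, 'q': array([ 1.07853699e+00,  4.94098008e-01,  1.34604251e+00,  1.07025089e-05,
        1.30250017e+00, -9.55119681e-02]), 'qvel': array([-0.0017635 , -0.00044028, -0.00288644,  0.00074463,  0.00052268,
        0.00180413]), 'joint_torque': array([ 2.86251729e-03, -8.80248642e+01, -3.82550776e+01,  7.10684946e-02,
        4.81147924e-02,  2.62003347e-06]), 'ee_pos': array([0.24136671, 0.57617772, 0.23042124]), 'tool_rot': array([-6.19072430e-01, -3.07967236e+00,  1.57080843e-03]), 'wrist_force': array([ 0.24192273, -0.0120511 ,  0.30008407]), 'wrist_torque': array([0.04056504, 0.02384088, 0.01922689]), 'gripper_force': 0.0, 'opening': 1.0000328283505067} 0.017
```

View pics/scene0.png

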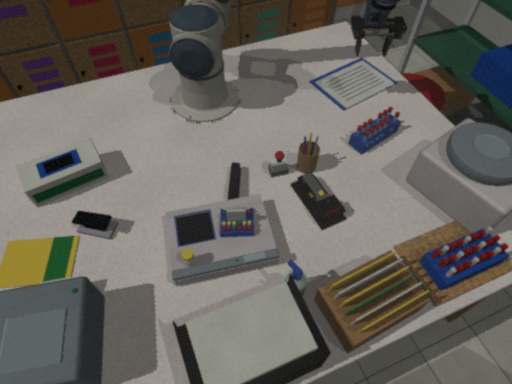

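View pics/top0.png

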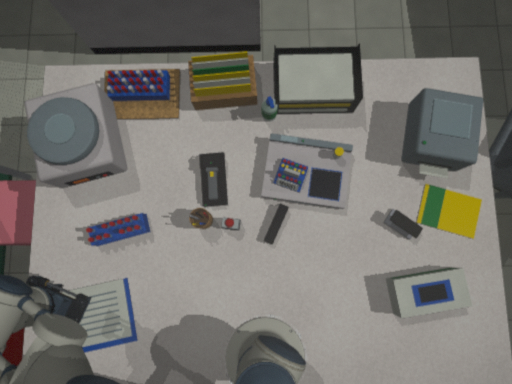

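Top view: cradle/scanner at about (213,178), reader (308,170), tray (291,175), nest (325,184), pen cup (202,217), stamp (230,223) and stapler (276,224). I'll zoom in on these.

```bash
cat > h.py <<'E'
import numpy as np,cv2
from scipy.spatial.transform import Rotation as R
from bench import bot
def K(n): return bot.camera_info(n)
def ray(n,uv):
    c=K(n); uv=np.atleast_2d(uv).astype(float)
    d=np.c_[(uv[:,0]-c['cx'])/c['fx'],-(uv[:,1]-c['cy'])/c['fy'],-np.ones(len(uv))]
    return c['position'],R.from_rotvec(c['orientation']).apply(d)
def plane(n,uv,z):
    p,d=ray(n,uv); return p+d*((z-p[2])/d[:,2])[:,None]
def proj(n,P):
    c=K(n); q=R.from_rotvec(c['orientation']).inv().apply(np.atleast_2d(P)-c['position'])
    return np.c_[c['cx']+c['fx']*q[:,0]/-q[:,2],c['cy']-c['fy']*q[:,1]/-q[:,2]]
def tri(uvA,uvB,a="top",b="scene"):
    p,d=ray(a,uvA);q,e=ray(b,uvB);d=d[0]/np.linalg.norm(d);e=e[0]/np.linalg.norm(e)
    A=np.eye(3)-np.outer(d,d);B=np.eye(3)-np.outer(e,e)
    return np.linalg.solve(A+B,A@p+B@q)
def crop(im,x0,y0,x1,y1,s): return cv2.resize(im[y0:y1,x0:x1],None,fx=s,fy=s,interpolation=cv2.INTER_CUBIC)
E
python3 - <<'E'
import cv2,numpy as np
from h import crop
t=cv2.imread("pics/top0.png");s=cv2.imread("pics/scene0.png")
cv2.imwrite("pics/topc.png",crop(t,190,125,360,245,4.7)[:564,:799])
cv2.imwrite("pics/scc.png",crop(s,155,140,355,285,4))
E
```

```text
(no output)
```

View pics/topc.png

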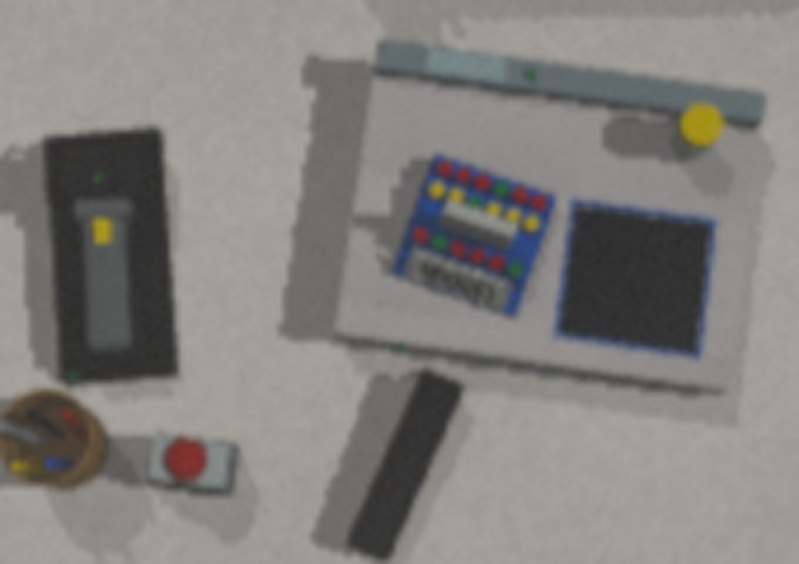

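View pics/scc.png

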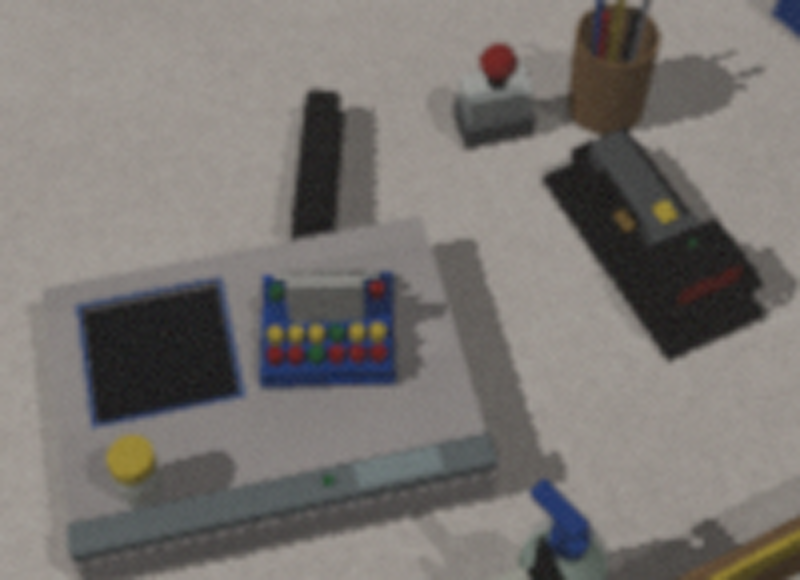

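Crops: tray foot at top crop (393..553,157..316), rotated about 10° against the reader; nest outline (556..715,199..356); grey scanner handle with its axis running from (111,349) to (104,199).

```bash
cat > m.py <<'E'
from h import *
T=lambda *p:(np.array(p)+.5)/4.7-.5+[190,125]
S=lambda *p:(np.array(p)+.5)/4-.5+[155,140]
f=lambda a:np.round(np.array(a)*1000,1).tolist()
def quad(n,uv,z):
    P=plane(n,uv,z)[:,:2]; return P,P.mean(0)
# nest corners order: rear-left(+x+y), rear-right, front-right, front-left
def ang(v): return np.degrees(np.arctan2(v[1],v[0]))
def axes(P): # x-dir from y-edges
    xd=(P[0]+P[1]-P[2]-P[3]); yd=(P[0]+P[3]-P[1]-P[2]); return ang(xd),ang(yd)-90,np.linalg.norm(xd)/2,np.linalg.norm(yd)/2
for nm,n,uv,z in [("nest","top",T((571,199),(715,219),(700,356),(556,335)),.05),
 ("nest","scene",S((243,397),(94,425),(77,305),(220,280)),.05),
 ("tray","top",T((437,157),(553,190),(517,316),(393,272)),.058)]:
    P,c=quad(n,uv,z); print(nm,n,f(c),np.round(axes(P),3))
print("reader front",[f(x) for x in plane("top",T((335,336),(723,388)),.05)])
print("ridge top rear",[f(x) for x in plane("top",T((378,40),(765,93)),.066)],[f(x) for x in plane("scene",S((493,440),(72,535)),.066)])
print("fin top c",f(tri(T((483,213)),S((327,280)))),f(plane("top",T((483,213)),.122)),f(plane("scene",S((327,280)),.122)))
print("label",f(plane("top",T((460,280)),.070)))
for n,uv in(("top",T((111,349),(104,199))),("scene",S((604,141),(674,228)))):
    P=plane(n,uv,.062); d=P[1]-P[0]; L=np.linalg.norm(d); print("scanner",n,f(P),f(L),ang(d),f(P[0]+d/L*.085))
P=plane("top",T((60,382),(45,137),(160,128),(177,374)),.02);print("cradle",[f(p) for p in P],f(P.mean(0)))
print("yellow", f(tri(T((102,231)),S((665,211)))))
for n,uv in(("top",T((185,458))),("scene",S((498,60)))): print("knob",f(plane(n,uv,.09)))
print("cup",f(plane("top",T((52,438)),.095)),f(plane("scene",S((617,40)),.095)))
print("pot",f(plane("top",T((702,123)),.106)),f(plane("scene",S((131,458)),.106)))
E
python3 m.py
```

```text
nest top [598.7, -225.2] [-8.503 -9.209  0.106  0.11 ]
nest scene [596.2, -221.7] [ -9.114 -10.716   0.105   0.109]
tray top [632.9, -103.5] [-19.564 -19.104   0.098   0.096]
reader front [[557.0, 4.1, 50.0], [512.7, -287.5, 50.0]]
ridge top rear [[784.0, -32.5, 66.0], [736.7, -327.1, 66.0]] [[768.3, -26.7, 66.0], [722.3, -319.7, 66.0]]
fin top c [635.0, -101.7, 128.9] [[635.5, -105.0, 122.0]] [[631.6, -97.5, 122.0]]
label [[595.2, -90.4, 70.0]]
scanner top [[548.2, 172.6, 62.0], [663.5, 178.4, 62.0]] 115.4 2.889441152123589 [633.1, 176.9, 62.0]
scanner scene [[554.6, 172.6, 62.0], [653.8, 183.2, 62.0]] 99.8 6.099185410055389 [639.1, 181.6, 62.0]
cradle [[528.6, 217.5, 20.0], [723.5, 231.1, 20.0], [729.2, 140.1, 20.0], [533.4, 126.9, 20.0]] [628.7, 178.9, 20.0]
yellow [638.6, 180.8, 66.4]
knob [[463.6, 114.6, 90.0]]
knob [[462.9, 117.7, 90.0]]
cup [[479.3, 211.0, 95.0]] [[484.8, 216.7, 95.0]]
pot [[703.8, -269.9, 106.0]] [[703.9, -266.7, 106.0]]
```

Emit:
carry_out(plan=[[19,-34,0,0,0,-4.3,0],[20,-34,0,0,0,-4.3,0],[19,-34,0,0,0,-4.3,0],[20,-34,0,0,0,-4.3,0],[19,-34,0,0,0,-4.3,0],[20,-34,0,0,0,-4.3,0],[19,-34,0,0,0,-4.3,0],[20,-34,0,0,0,-4.3,0],[19,-34,0,0,0,-4.3,0],[20,-34,0,0,0,-4.3,0]])

```text
clock: 1.1
ee_pos: [0.4369, 0.2349, 0.2308]
tool_rot: [-1.709, -2.636, 0.0]
wrist_force: [0.7, 1.3, -0.1]
opening: 0.999
gripper_force: 0.0
```

Emit:
carry_out(plan=[[20,-34,0,0,0,-4.3,60],[20,-34,0,0,0,-4.3,90],[20,-34,0,0,0,-4.3,90],[20,-34,-5,0,0,-4.3,90],[20,-34,-5,0,0,-4.3,90],[20,-34,-5,0,0,-4.3,90],[20,-34,-5,0,0,-4.3,90],[20,-34,-5,0,0,-4.3,90],[20,-34,-5,0,0,-4.3,90],[16,-34,0,0,0,-4.8,90]])

```text
clock: 2.1
ee_pos: [0.6329, -0.105, 0.1998]
tool_rot: [-2.563, -1.814, 0.001]
wrist_force: [0.8, 0.7, -0.3]
opening: 0.648
gripper_force: 0.0
```

Emit:
carry_out(plan=[[0,0,-30,0,0,0,90],[0,0,-30,0,0,0,90],[0,0,-20,0,0,0,90],[0,0,-11,0,0,0,90],[0,0,0,0,0,0,150],[0,0,0,0,0,0,190],[0,0,0,0,0,0,230],[0,0,0,0,0,0,230],[0,0,0,0,0,0,230]], newtons=12)

```text
clock: 3.0
ee_pos: [0.6329, -0.1036, 0.1106]
tool_rot: [2.561, 1.819, 0.001]
wrist_force: [-0.5, 0.1, -0.9]
opening: 0.239
gripper_force: 0.0
```

Run:
```python
from h import *
o=bot.get_obs();print(o['ee_pos'],o['opening'],o['gripper_force'],o['wrist_force'])
t=bot.snapshot("top")[:,:,::-1];s=bot.snapshot("scene")[:,:,::-1]
cv2.imwrite("pics/t1.png",t);cv2.imwrite("pics/s1.png",s)
a=crop(t,260,130,360,220,4);b=crop(s,190,175,290,265,4)
cv2.imwrite("pics/g1.png",np.hstack([a,b]))
```

```text
[ 0.63286509 -0.10361266  0.1106246 ] 0.23913447634824453 0.0 [-0.49854458  0.13066024 -0.86781163]
```

View pics/g1.png

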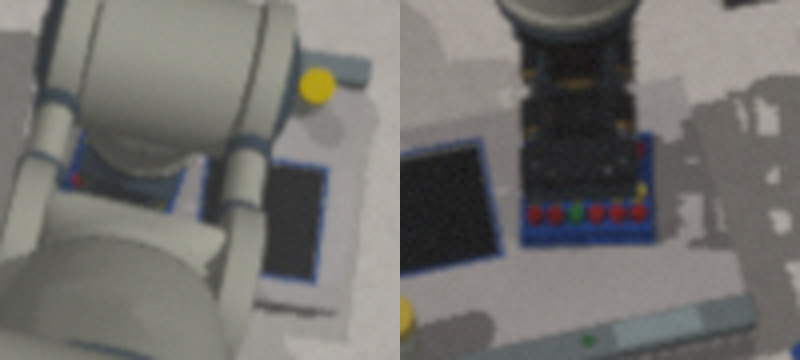

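Emit:
carry_out(plan=[[0,0,0,0,0,0,245],[0,0,0,0,0,0,245],[0,0,0,0,0,0,245],[0,0,0,0,0,0,245],[0,0,0,0,0,0,245]])

```text
clock: 3.6
ee_pos: [0.6327, -0.1036, 0.1102]
tool_rot: [2.561, 1.819, 0.0]
wrist_force: [-1.8, 0.3, 6.1]
opening: 0.132
gripper_force: 12.0
```

Run:
```python
from h import *
o=bot.get_obs();print(o['ee_pos'],o['opening'],o['gripper_force'],o['wrist_force'],o['tool_rot'])
s=bot.snapshot("scene"); hsv=cv2.cvtColor(s,cv2.COLOR_RGB2HSV)
m=cv2.inRange(hsv,(108,120,50),(128,255,255)); m[:, :217]=0; m[:205]=0; m[240:]=0;m[:,260:]=0
ys,xs=np.nonzero(m); print(xs.min(),xs.max(),ys.min(),ys.max())
for y in range(226,238): 
    x=xs[ys==y]; print(y,x.min() if len(x) else 0,x.max() if len(x) else 0)
S=lambda *p:(np.array(p)+.5)/4-.5+[190,175]
P=plane("scene",S((121,245),(257,243)),.05); print(P,P.mean(0))
# expected foot corners under grip hypothesis
a=np.radians(-19.4);c=np.array([.6329,-.1036]);X=np.array([np.cos(a),np.sin(a)]);Y=np.array([-np.sin(a),np.cos(a)])
for z in(.05,.058): print(z,[proj("scene",np.r_[c+.048*X+k*.05*Y,z]).round(1) for k in(-1,1)])
```

```text
[ 0.63265576 -0.10355367  0.11024959] 0.13204999611301488 11.999552696943283 [-1.84105771  0.28329992  6.06022015] [2.56109000e+00 1.81898992e+00 3.92808060e-04]
221 253 208 236
226 221 252
227 221 231
228 0 0
229 252 252
230 221 253
231 221 253
232 221 253
233 221 253
234 221 253
235 221 246
236 221 229
237 0 0
[[ 0.65387617 -0.16126063  0.05      ]
 [ 0.691206   -0.06826076  0.05      ]] [ 0.67254108 -0.11476069  0.05      ]
0.05 [array([[219. , 238.6]]), array([[253.1, 236.8]])]
0.058 [array([[218.8, 237.3]]), array([[253. , 235.5]])]
```

Emit:
carry_out(plan=[[-1,-4,0,0,0,0.4,245],[-2,-8,0,0,0,1,245],[-3,-11,0,0,0,1.2,245],[-3,-12,0,0,0,1.2,245],[-4,-13,0,0,0,1.2,245],[-4,-13,0,0,0,1.2,245],[-4,-13,0,0,0,1.2,245],[-4,-13,0,0,0,1.2,245],[-3,-12,0,0,0,1.2,245],[-2,-8,0,0,0,0.4,245]])

```text
clock: 4.65
ee_pos: [0.6023, -0.2113, 0.1099]
tool_rot: [-2.389, -2.04, -0.0]
wrist_force: [0.9, 1.1, 0.2]
opening: 0.132
gripper_force: 12.0
```

Run:
```python
from h import *
o=bot.get_obs();print(o['ee_pos'],o['gripper_force'],o['wrist_force'],o['tool_rot'])
s=bot.snapshot("scene");t=bot.snapshot("top")
cv2.imwrite("pics/g2.png",np.hstack([crop(t[:,:,::-1],270,130,370,220,4),crop(s[:,:,::-1],160,175,260,265,4)]))
```

```text
[ 0.60230327 -0.21129685  0.10986552] 12.0000359416008 [0.88566928 1.10795618 0.21901083] [-2.38927210e+00 -2.03969838e+00 -8.92675944e-05]
```

View pics/g2.png

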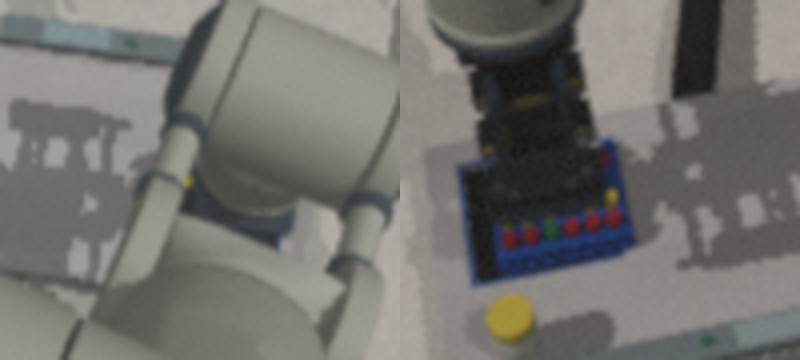

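Emit:
carry_out(plan=[[-1,-5,0,0,0,0,245],[-1,-5,0,0,0,0,245],[-1,-3,0,0,0,0,245],[0,-2,0,0,0,0,245],[0,0,-1,0,0,0,245],[0,0,-1,0,0,0,245],[0,0,0,0,0,0,245]])

```text
clock: 5.45
ee_pos: [0.5994, -0.2253, 0.1076]
tool_rot: [-2.389, -2.039, 0.0]
wrist_force: [1.3, -0.0, -4.2]
opening: 0.132
gripper_force: 12.0
```

Emit:
carry_out(plan=[[0,0,-1,0,0,0,245],[0,0,-1,0,0,0,245],[0,0,-1,0,0,0,245],[0,0,-0.7,0,0,0,245],[0,0,0,0,0,0,245],[0,0,0,0,0,0,245]])

```text
clock: 6.05
ee_pos: [0.5997, -0.2256, 0.1043]
tool_rot: [2.389, 2.039, 0.0]
wrist_force: [0.4, 0.1, -1.4]
opening: 0.133
gripper_force: 12.0
```

Emit:
carry_out(plan=[[0,0,-0.6,0,0,0,245],[0,0,0,0,0,0,245],[0,0,0,0,0,0,215],[0,0,0,0,0,0,190],[0,0,0,0,0,0,160],[0,0,0,0,0,0,130],[0,0,2,0,0,0,130],[0,0,20,0,0,0,130],[0,0,40,0,0,0,130],[0,0,50,0,0,0,130]])

```text
clock: 7.05
ee_pos: [0.5985, -0.2251, 0.2155]
tool_rot: [-2.387, -2.037, 0.002]
wrist_force: [1.7, -0.1, 1.2]
opening: 0.489
gripper_force: 0.0
```

Emit:
carry_out(plan=[[2,20,0,0,0,-5,130],[3,34,0,0,0,-6.4,60],[3,34,0,0,0,-6.4,0],[3,34,0,0,0,-6.4,0],[3,34,0,0,0,-6.4,0],[3,34,0,0,0,-6.4,0],[3,34,0,0,0,-6.4,0],[3,34,0,0,0,-6.4,0],[3,34,0,0,0,-6.4,0],[3,34,0,0,0,-6.4,0]])

```text
clock: 8.05
ee_pos: [0.6285, 0.1019, 0.2158]
tool_rot: [3.102, 0.494, 0.0]
wrist_force: [0.5, -0.2, -0.7]
opening: 1.004
gripper_force: 0.0
```

Emit:
carry_out(plan=[[3,34,0,0,0,-6.4,0],[2,25,0,0,0,-6.4,0],[1,18,0,0,0,-1.7,0],[0,0,0,0,0,0,0]])

```text
clock: 8.45
ee_pos: [0.6344, 0.1797, 0.2156]
tool_rot: [-3.139, -0.108, -0.0]
wrist_force: [0.2, -0.7, -0.1]
opening: 0.997
gripper_force: 0.0
```

Run:
```python
from h import *
o=bot.get_obs();print(o['ee_pos'],o['tool_rot'],o['q'])
r=R.from_rotvec(o['tool_rot']).as_matrix();print(np.degrees(np.arctan2(r[1,1],r[0,1])))
s=bot.snapshot("scene");t=bot.snapshot("top")
cv2.imwrite("pics/t3.png",t[:,:,::-1]);cv2.imwrite("pics/s3.png",s[:,:,::-1])
cv2.imwrite("pics/g3.png",np.vstack([np.hstack([crop(t[:,:,::-1],280,140,360,210,5)[:300],crop(s[:,:,::-1],165,195,245,265,5)[:300]]),np.hstack([crop(t[:,:,::-1],180,140,260,200,5),crop(s[:,:,::-1],270,140,350,200,5)])]))
```

```text
[0.63438679 0.17966883 0.21562359] [-3.13926795e+00 -1.08192483e-01 -2.11811809e-04] [1.85249186e-01 5.56093039e-01 1.27303885e+00 4.50339577e-04
 1.31225822e+00 1.68702921e+00]
-86.05224960379299
```

View pics/g3.png

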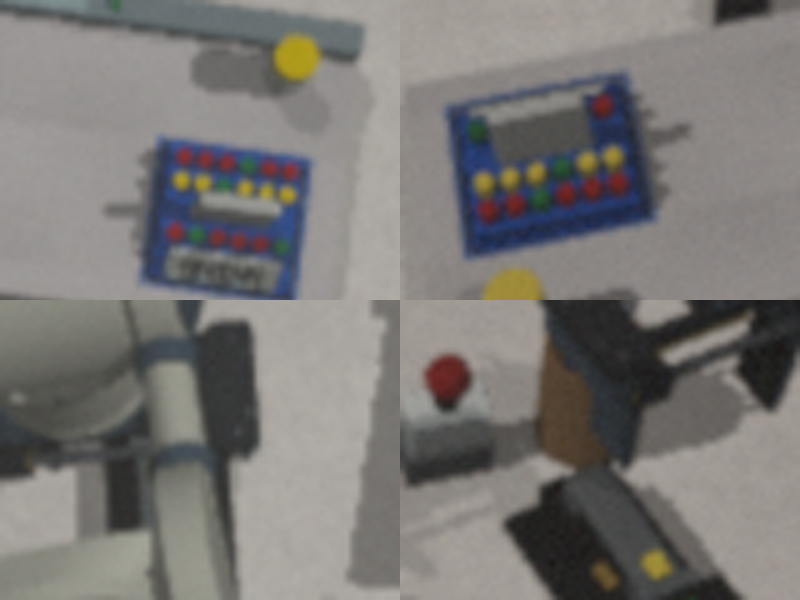

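Emit:
carry_out(plan=[[-1,-1,-30,0,0,0,0],[0,0,-40,0,0,0,40],[0,0,-35,0,0,0,60],[0,0,-25,0,0,0,80],[0,0,-20,0,0,0,80],[0,0,-12,0,0,0,80],[0,0,-7,0,0,0,80],[0,0,0,0,0,0,80]])

```text
clock: 9.35
ee_pos: [0.6334, 0.176, 0.0463]
tool_rot: [3.14, 0.106, -0.001]
wrist_force: [0.1, -0.3, 0.9]
opening: 0.688
gripper_force: 0.0
```

Run:
```python
from h import *
o=bot.get_obs();print(o['ee_pos'],o['wrist_force'],o['opening'])
s=bot.snapshot("scene");t=bot.snapshot("top")
cv2.imwrite("pics/g4.png",np.hstack([crop(t[:,:,::-1],180,140,260,200,5),crop(s[:,:,::-1],270,150,350,210,5)]))
T=lambda *p:(np.array(p)+.5)/5-.5+[280,140]; S=lambda *p:(np.array(p)+.5)/5-.5+[165,195]
f=lambda a:np.round(np.array(a)*1000,1).tolist()
print("label",f(plane("top",T((220,270)),.064)))
P=plane("top",T((160,137),(311,158),(294,298),(140,283)),.052);print("tray",f(P.mean(0)),f(P))
print("fin",f(plane("top",T((242,204)),.116)),f(plane("scene",S((126,98)),.116)),f(tri(T((242,204)),S((126,98)))))
```

```text
[0.633443   0.17595917 0.04633288] [ 0.11208157 -0.34163868  0.89194124] 0.6882659941735475
label [[560.4, -217.2, 64.0]]
tray [599.1, -225.0, 52.0] [[659.4, -179.9, 52.0], [642.1, -287.5, 52.0], [541.2, -270.7, 52.0], [553.7, -161.9, 52.0]]
fin [[598.3, -225.7, 116.0]] [[591.0, -224.3, 116.0]] [596.7, -224.5, 124.4]
```

View pics/g4.png

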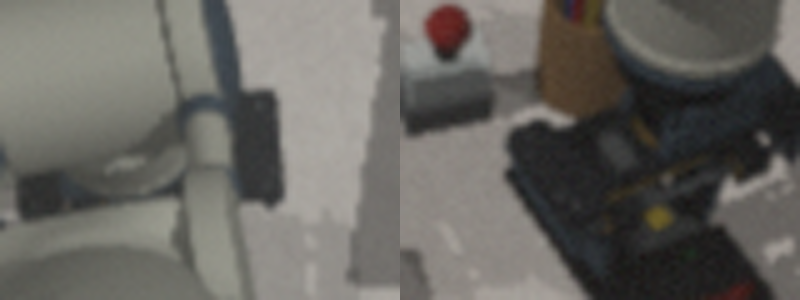

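Emit:
carry_out(plan=[[0,0,0,0,0,0,130],[0,0,0,0,0,0,150],[0,0,0,0,0,0,165],[0,0,0,0,0,0,180],[0,0,0,0,0,0,200],[0,0,0,0,0,0,200],[0,0,0,0,0,0,200]], newtons=8)

```text
clock: 10.15
ee_pos: [0.6336, 0.1774, 0.047]
tool_rot: [-3.139, -0.106, -0.001]
wrist_force: [-1.1, 7.8, 3.0]
opening: 0.373
gripper_force: 8.0
```

Emit:
carry_out(plan=[[0,1,0,0,0,0,200],[0,1,0,0,0,0,200],[0,0,0,0,0,0,200]])

```text
clock: 10.45
ee_pos: [0.6337, 0.1782, 0.0469]
tool_rot: [3.139, 0.106, 0.001]
wrist_force: [-0.5, -1.5, 5.2]
opening: 0.371
gripper_force: 8.0
```

Emit:
carry_out(plan=[[0,1,0,0,0,0,200],[0,1,0,0,0,0,200],[0,0,0,0,0,0,200]])

```text
clock: 10.75
ee_pos: [0.6338, 0.1801, 0.047]
tool_rot: [3.139, 0.106, 0.001]
wrist_force: [-0.0, -3.5, 5.7]
opening: 0.368
gripper_force: 8.0
```

Emit:
carry_out(plan=[[0,0,0,0,0,0,210],[0,0,0,0,0,0,210],[0,0,2,0,0,0,210],[0,0,6,0,0,0,210],[0,0,15,0,0,0,210],[0,0,25,0,0,0,210],[0,0,30,0,0,0,210],[0,0,30,0,0,0,210],[0,0,30,0,0,0,210],[0,0,20,0,0,0,210]], newtons=25)

```text
clock: 11.75
ee_pos: [0.6341, 0.1806, 0.2083]
tool_rot: [-3.139, -0.106, -0.005]
wrist_force: [0.2, -0.0, -1.8]
opening: 0.371
gripper_force: 25.0
```

Emit:
carry_out(plan=[[-5,-12,0,0,0,0,210],[-12,-24,0,0,0,-1,210],[-14,-30,0,0,0,-1,210],[-14,-30,0,0,0,-1,210],[-14,-30,0,0,0,-1,210],[-14,-30,0,0,0,-1,210],[-14,-30,0,0,0,-1,210],[-14,-30,0,0,0,-1,210],[-14,-30,0,0,0,-1,210],[-14,-30,0,0,0,-1,210]])

```text
clock: 12.75
ee_pos: [0.5026, -0.0969, 0.2041]
tool_rot: [-3.138, 0.142, 0.002]
wrist_force: [1.0, -0.0, -2.2]
opening: 0.368
gripper_force: 25.0
```

Emit:
carry_out(plan=[[-14,-30,0,0,0,-1,210],[-14,-30,0,0,0,-1,210],[-14,-30,0,0,0,-1,210],[-12,-24,0,0,0,-1,210],[-8,-15,0,0,0,0,210],[0,0,0,1.1,6.9,0,210],[0,0,0,1.1,6.9,0,210],[0,0,0,1.1,6.9,0,210],[0,0,0,1.1,6.9,0,210],[0,0,0,1.1,6.9,0,210]])

```text
clock: 13.75
ee_pos: [0.442, -0.2248, 0.2047]
tool_rot: [-2.941, 0.235, 0.933]
wrist_force: [0.8, -0.7, -2.3]
opening: 0.373
gripper_force: 25.0
```

```bash
cat > c.py <<'E'
from h import *
o=bot.get_obs();r=R.from_rotvec(o['tool_rot']).as_matrix()
print(o['clock'],o['ee_pos'].round(4),o['opening'],o['gripper_force'],o['wrist_force'].round(1),o['q'].round(2))
# scanner axes: xs=-tool x or +; tool y = -scanner y ; zs=-tool z
zs=-r[:,2];ys=-r[:,1];xs=np.cross(ys,zs)
a=np.radians(9.1);b=np.radians(35);n=np.array([-np.cos(b)*np.cos(a),np.cos(b)*np.sin(a),np.sin(b)])
L=np.array([.559,-.2183,.064]);G=o['ee_pos']+.001*zs;W=G+.0756*xs+.004*zs
print("xs",xs.round(3),"-n",-n.round(3),"ang",np.degrees(np.arccos(-xs@n)),"ys",ys.round(3))
print("W err mm",((W-L-.06*n)*1000).round(1))
y0=np.array([np.sin(a),np.cos(a),0]);z0=np.cross(-n,y0)
Rt=np.c_[-n,y0,z0];print("turn needed deg",R.from_matrix(Rt@np.c_[xs,ys,zs].T).as_rotvec(degrees=True).round(2))
E
python3 c.py
```

```text
13.75 [ 0.442  -0.2248  0.2047] 0.3731331234958375 24.99995917081833 [ 0.8 -0.7 -2.3] [-0.47  0.66  1.29 -0.18  1.79  1.27]
xs [ 0.807 -0.13  -0.577] -n [ 0.809 -0.13  -0.574] ang 0.2151630763145975 ys [ 0.159  0.987 -0.001]
W err mm [ -4.6 -24.5  66.8]
turn needed deg [ 0.01 -0.21  0.04]
```

Emit:
carry_out(plan=[[1,5,-8,0,0,0,210],[1,6,-14,0,0,0,210],[1,6,-16,0,0,0,210],[1,5,-14,0,0,0,210],[1,2,-10,0,0,0,210],[0,0,-5,0,0,0,210],[0,0,0,0,0,0,210]])

```text
clock: 14.45
ee_pos: [0.4473, -0.2006, 0.1373]
tool_rot: [-2.943, 0.235, 0.926]
wrist_force: [0.7, 0.2, -0.8]
opening: 0.375
gripper_force: 25.0
```

```bash
python3 c.py
python3 - <<'E'
from h import *
s=bot.snapshot("scene");t=bot.snapshot("top")
cv2.imwrite("pics/g5.png",np.hstack([crop(t[:,:,::-1],270,150,350,240,5),crop(s[:,:,::-1],165,170,245,260,5)]))
E
```

```text
14.45 [ 0.4473 -0.2006  0.1373] 0.3746087980977039 24.999667704105377 [ 0.7  0.2 -0.8] [-0.44  0.73  1.35 -0.16  1.65  1.33]
xs [ 0.809 -0.13  -0.573] -n [ 0.809 -0.13  -0.574] ang 0.0766184179096847 ys [ 0.159  0.987 -0.001]
W err mm [ 0.8 -0.4 -0.3]
turn needed deg [0.05 0.06 0.02]
```

View pics/g5.png

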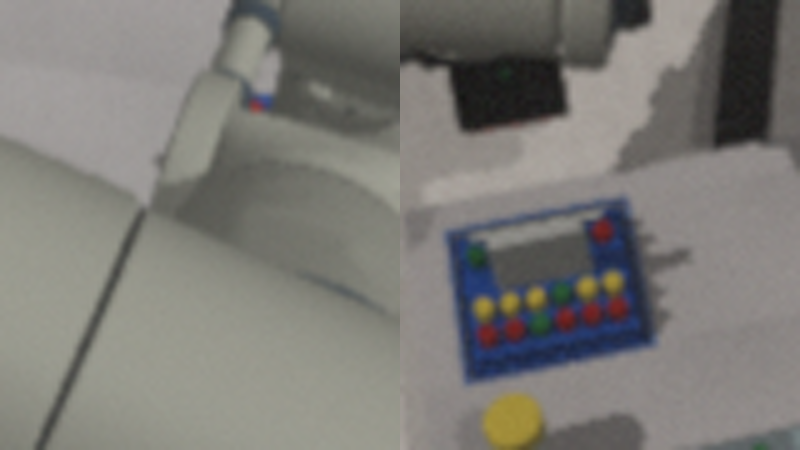

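The head's top front edge lies at (462,130)–(566,112) in the scene crop, which I'll compare with the predicted projection.

```bash
cat >> c.py <<'E'
E=[W+.018*zs+k*.033*ys-.0006*xs for k in(-1,1)]
p=proj("scene",E); print("head edge crop px",((p-[165,170]+.5)*5-.5+[400,0]).round(0))
Lc=[L-.0*n+.041*np.array([np.cos(a),-np.sin(a),0])+[0,0,.052]]; print("fin top",((proj("scene",Lc)-[165,170]+.5)*5-.5+[400,0]).round(0))
E
python3 c.py|tail -3
```

```text
head edge crop px [[455. 138.]
 [567. 117.]]
fin top [[530. 235.]]
```

Emit:
carry_out(plan=[[0,0,0,0,0,0,210],[0,0,0,0,0,0,210],[0,0,0,0,0,0,210],[0,0,0,0,0,0,210],[0,0,0,0,0,0,210],[0,0,0,0,0,0,210],[0,0,0,0,0,0,210],[0,0,0,0,0,0,210],[0,0,0,0,0,0,210],[0,0,0,0,0,0,210]])

```text
clock: 15.55
ee_pos: [0.4475, -0.2005, 0.1376]
tool_rot: [-2.943, 0.235, 0.926]
wrist_force: [-0.9, 0.0, -3.0]
opening: 0.369
gripper_force: 25.0
```

Emit:
carry_out(plan=[[0,0,0,0,0,0,210],[0,0,0,0,0,0,210],[0,0,0,0,0,0,210],[0,0,0,0,0,0,210],[0,0,0,0,0,0,210],[0,0,0,0,0,0,210],[0,0,0,0,0,0,210],[0,0,0,0,0,0,210],[0,0,0,0,0,0,210],[0,0,0,0,0,0,210]])

```text
clock: 16.55
ee_pos: [0.4475, -0.2005, 0.1376]
tool_rot: [-2.943, 0.235, 0.926]
wrist_force: [0.2, 0.4, -1.5]
opening: 0.369
gripper_force: 25.0
```

Emit:
carry_out(plan=[[0,0,0,0,0,0,210],[0,0,0,0,0,0,210],[0,0,0,0,0,0,210],[0,0,0,0,0,0,210],[0,0,0,0,0,0,210],[0,0,0,0,0,0,210],[0,0,0,0,0,0,210],[0,0,0,0,0,0,210]])

```text
clock: 17.35
ee_pos: [0.4475, -0.2006, 0.1376]
tool_rot: [-2.943, 0.235, 0.926]
wrist_force: [-0.5, 0.4, -2.5]
opening: 0.37
gripper_force: 25.0
```

Emit:
carry_out(plan=[[-1,-2,8,0,0,0,210],[-1,-3,14,0,0,0,210],[0,0,18,0,0,0,210],[0,0,18,0,0,0,210],[0,0,9,0,0,0,210],[0,0,0,-1.1,-6.9,0,210],[0,0,0,-1.1,-6.9,0,210],[0,0,0,-1.1,-6.9,0,210],[0,0,0,-1.1,-6.9,0,210],[0,0,0,-1.1,-6.9,0,210]])

```text
clock: 18.35
ee_pos: [0.4456, -0.2058, 0.2056]
tool_rot: [3.13, -0.25, 0.009]
wrist_force: [-0.3, -0.5, -3.4]
opening: 0.374
gripper_force: 25.0
```

Emit:
carry_out(plan=[[8,15,0,0,0,0,210],[12,24,0,0,0,1,210],[14,29,0,0,0,1,210],[14,29,0,0,0,1,210],[14,29,0,0,0,1,210],[14,29,0,0,0,1,210],[14,29,0,0,0,1,210],[14,29,0,0,0,1,210],[14,29,0,0,0,1,210],[14,29,0,0,0,1,210]])

```text
clock: 19.35
ee_pos: [0.5777, 0.0666, 0.205]
tool_rot: [3.141, -0.002, -0.0]
wrist_force: [1.1, -0.3, -2.2]
opening: 0.374
gripper_force: 25.0
```

Emit:
carry_out(plan=[[14,29,0,0,0,1,210],[14,29,0,0,0,1,210],[14,29,0,0,0,1,210],[10,20,0,0,0,1,210],[3,7,0,0,0,0,210],[0,0,0,0,0,0,210]])

```text
clock: 19.95
ee_pos: [0.6324, 0.1798, 0.2046]
tool_rot: [3.14, 0.107, -0.001]
wrist_force: [-0.5, -0.5, -1.9]
opening: 0.372
gripper_force: 25.0
```

Run:
```python
from h import *
o=bot.get_obs();r=R.from_rotvec(o['tool_rot']).as_matrix();print(o['clock'],o['ee_pos'].round(4),r.round(4).tolist(),o['wrist_force'])
a=np.radians(-86.05);Rt=np.c_[[ -np.sin(a),np.cos(a),0],[np.cos(a),np.sin(a),0],[0,0,-1]];Rt[:,0]=np.cross(Rt[:,1],Rt[:,2])
print("turn",R.from_matrix(Rt@r.T).as_rotvec(degrees=True).round(2),"shift",((np.array([.6338,.1808,.047])-o['ee_pos'])*1000).round(1))
```

```text
19.95 [0.6324 0.1798 0.2046] [[0.9977, 0.0681, -0.0003], [0.0681, -0.9977, -0.0002], [-0.0003, 0.0002, -1.0]] [-0.48986977 -0.49146259 -1.89423905]
turn [ 0.01 -0.02  0.05] shift [   1.4    1.  -157.6]
```

Emit:
carry_out(plan=[[1,1,-20,0,0,0,210],[0,0,-35,0,0,0,210],[0,0,-35,0,0,0,210],[0,0,-25,0,0,0,210],[0,0,-15,0,0,0,210],[0,0,-7,0,0,0,210],[0,0,0,0,0,0,210]])

```text
clock: 20.65
ee_pos: [0.6334, 0.1799, 0.0676]
tool_rot: [3.14, 0.105, -0.001]
wrist_force: [0.1, 0.6, -1.4]
opening: 0.373
gripper_force: 25.0
```

Emit:
carry_out(plan=[[0.4,1,-4,0,0,0,210],[0,0,-5,0,0,0,210],[0,0,-5,0,0,0,210],[0,0,-4,0,0,0,210],[0,0,-1,0,0,0,210],[0,0,0,0,0,0,210]])

```text
clock: 21.25
ee_pos: [0.6338, 0.1814, 0.0484]
tool_rot: [3.14, 0.106, -0.001]
wrist_force: [0.7, 0.6, -1.7]
opening: 0.372
gripper_force: 25.0
```

Emit:
carry_out(plan=[[0,-0.3,-0.7,0,0,0,210],[0,0,-0.7,0,0,0,210],[0,0,0,0,0,0,210]])

```text
clock: 21.55
ee_pos: [0.634, 0.1811, 0.0472]
tool_rot: [-3.14, -0.106, -0.0]
wrist_force: [0.3, 1.0, -1.3]
opening: 0.37
gripper_force: 25.0
```

Emit:
carry_out(plan=[[0,0,-0.6,0,0,0,210],[0,0,-0.4,0,0,0,210],[0,0,0,0,0,0,210]])

```text
clock: 21.85
ee_pos: [0.634, 0.1812, 0.0469]
tool_rot: [-3.14, -0.106, -0.001]
wrist_force: [-3.4, -0.8, 9.0]
opening: 0.37
gripper_force: 25.0
```

Emit:
carry_out(plan=[[0,0,0.4,0,0,0,210],[0,0,0,0,0,0,145],[0,0,0,0,0,0,120],[0,0,0,0,0,0,90],[0,0,0,0,0,0,60],[0,0,3,0,0,0,60],[0,0,20,0,0,0,60],[0,0,40,0,0,0,60],[0,0,50,0,0,0,60],[0,0,40,0,0,0,60]], newtons=8)

```text
clock: 22.85
ee_pos: [0.6341, 0.1812, 0.2025]
tool_rot: [-3.14, -0.106, -0.002]
wrist_force: [0.2, 0.9, 0.1]
opening: 0.767
gripper_force: 0.0
```

Emit:
carry_out(plan=[[-10,-30,0,0,0,0,60],[-20,-45,0,0,0,0,60],[-20,-45,0,0,0,0,60],[-20,-45,0,0,0,0,60],[-20,-20,0,0,0,0,60],[0,0,0,0,0,0,60]])

```text
clock: 23.45
ee_pos: [0.5416, -0.0063, 0.1999]
tool_rot: [3.14, 0.101, -0.002]
wrist_force: [-0.1, -0.2, -0.4]
opening: 0.762
gripper_force: 0.0
```

Run:
```python
from h import *
o=bot.get_obs();print(o['clock'],o['ee_pos'],o['wrist_force'])
s=bot.snapshot("scene");t=bot.snapshot("top")
s0=cv2.imread("pics/scene0.png");t0=cv2.imread("pics/top0.png");s=s[:,:,::-1];t=t[:,:,::-1]
A=lambda t,s:np.hstack([crop(t,185,140,285,210,4),crop(s,255,150,355,220,4)])
cv2.imwrite("pics/g6.png",np.vstack([A(t,s),A(t0,s0)]))
```

```text
23.45 [ 0.54163716 -0.00627606  0.19992439] [-0.13111398 -0.18434127 -0.39953352]
```

View pics/g6.png

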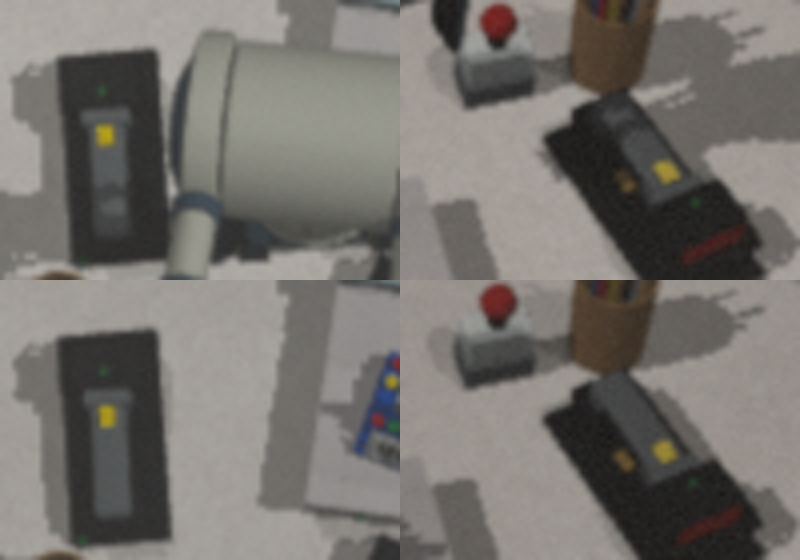

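The scanner is back level in its cradle, within about 2 mm of where it started: the yellow button is now at (105,135), against (107,136) before. The cup and stamp haven't moved.

```bash
python3 -c "
from bench import bot
print(bot.close_job())"
```

```text
the job is handed in; nothing more can be done
None
```

The job is handed in, with no verdict returned: the tray is seated flat in the nest, the scanner was held about 6 cm square to the label for 2.8 s, and it now lies back in its cradle about 2 mm to the side of its original spot, within the cradle's clearance.

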